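Find the high point of an eccentric shaft on bench centres

TASK

Gently slide the dial gauge fully home against its stop so that its plunger bears on the eccentric shaft. Then turn the shaft by its star handle, without forcing it, first through the shaft's low point (lowest reading) and on to its high point (highest reading), and leave it at rest there with the gauge still home. Leave the bearing, the wrapped roll, the tape and the bush where they stand.

Things in the scene. Friction and masses are not known exactly. Their poses are not given: they have to be found in the camera images.
- fixture: Grey bench centres fixed to the bench. Bed plate 270 x 250 mm, 22 mm thick; origin on the bench top, z up; fixture x runs from the gauge (-x) towards the shaft (+x). Shaft axis parallel to fixture y, at x = +60 mm, 110 mm above the bench, between a headstock (y = +53 to +87 mm) and a tailstock (y = -117 to -63 mm), both 50 mm wide in x and 135 mm high.
- shaft_axis (a point): Point on the shaft axis (fixture x = 60, y = 0, height 110 mm) inside the plain steel eccentric disc that the plunger bears on: 50 mm in diameter, y = -12 to +12 mm, its centre 5 mm off the axis. Which way it is off-centre is not known and differs each time. Friction holds the shaft where it is left.
- star: Star handle on the shaft's +y end, at an unknown angle to it. Origin on the axis in mid-hub (fixture y = +120 mm); own y = shaft axis. Four 10 mm steel spokes along its own +z, +x, -z, -x end in 16 mm black balls centred 62 mm out. Turns endlessly either way with 2 to 5 N: push upper spokes forward or back from above, in turn; one under 40 degrees above level jams. Over 35 N is forcing.
- push_post (a point): Centre of the top, 128 mm above the bench, of the upright steel post 16 mm in diameter by which the gauge carriage is pushed; the post is free from 55 mm up. It stands 70 mm to the fixture's -y side of the dial centre. Push it along fixture +x to bring the gauge home.
- carriage (a joint): Travel of the gauge carriage along fixture +x, in m: 0 fully back, 0.035 home against its fixed stop. It needs about 5 N to slide (up to 9 N with the plunger pressed) and stays where it is left. Loads over 35 N on it count as forcing.
- dial (a point): Centre of the white dial face, 76 mm in diameter over the case, facing up 121 mm above the bench. The black needle with its long end as pointer turns clockwise from above as the plunger is pressed, 0.35 rad per mm; with the plunger free it points along fixture +x.
- plunger (a joint): How far the sprung plunger is pressed into the gauge, in m: 0 free, largest 0.0145. With the gauge home it reads about 0.0015 at the shaft's low point and 0.0115 at its high point, changing like a cosine of the shaft's angle.
- plunger_tip (a point): Tip of the plunger (8 mm ball end), 110 mm above the bench on the fixture's y = 0 line; the plunger points along fixture +x at the shaft. In contact, its fixture x is about 40 mm at the low point and 30 mm at the high point.
- bearing: Bystander: loose steel bearing ring, 72 mm outside, 22 mm high; origin under its centre.
- roll: Bystander: upright brown paper-wrapped roll, 60 mm in diameter, 150 mm high; origin under its centre.
- tape: Bystander: white roll of paper tape standing flat, 60 mm in diameter, 45 mm high; origin under its centre.
- bush: Bystander: flanged steel bush, 48 mm in diameter, 34 mm high; origin under its centre.

How it is judged (in metres and radians):
On the way, in this order (a step that is already met when the one before it is completed fails the run):
1. the gauge carriage is home, within 1.5 mm of its stop (value of joint carriage above 0.0335 m), for 0.2 s.
2. with the gauge home, the shaft passes its low point: the plunger tip within 0.6 mm of its lowest-reading place (value of joint carriage above 0.0335 m and x of plunger_tip in the frame of fixture above 0.0394 m and value of joint plunger below 0.0026 m), for 0.05 s.
At the end, for the whole second after the job is handed in: The gauge is home (within 1.5 mm of its stop), the shaft is at rest at its high point (the plunger tip within 0.5 mm of its highest-reading place, about 25 degrees either way), and the bearing, roll, tape and bush are within 15 mm of where they stood (value of joint carriage above 0.0335 m and x of plunger_tip in the frame of fixture below 0.0305 m and angular speed of star below 0.05 rad/s and distance of each of bearing, roll, tape, bush from where it was at the start of the episode below 0.015 m); the robot touches nothing.
It fails at once if the star handle is forced (over 35 N on it) (contact force between anything else and star above 35 N).
It fails at once if the gauge carriage is forced or knocked (over 35 N on it) (contact force between anything else and carriage above 35 N).
It fails at once if a bystander is knocked away (over 15 mm) (distance of any of bearing, roll, tape, bush from where it was at the start of the episode above 0.015 m).
It also fails if it takes over 72 s, if anything falls off the work surface, if the arm or the gripper's body presses on something with over 40 N, if the wrist force passes 120 N, or if a joint passes its speed limit or range.

ROBOT

A 6-joint arm with a two-finger parallel gripper is mounted at the origin on the work surface. World frame = base frame: x ahead of the robot, y to its left, z up, the work surface at z = 0. Lengths are in mm, angles in rad, forces in N, time in s.
With the tool pointing down it reaches from about 325 to 875 mm from the base axis. Payload 4.4 kg.
Tool frame: the origin (TCP) lies between the finger pads; the fingertips stand 14 mm ahead of it and the grasp point (between the pads) lies 5 mm behind it; x points along the fingers, y is the direction in which the jaws open and shut, and the axes are right-handed (so a half turn about x gives the same grasp; the last joint's range is limited). The gripper opens to 85 mm and grips with 20 to 120 N. Pads are 22 mm wide; open, the fingers measure 114 mm over their backs; the gripper's body (76 mm by 85 mm) begins 54 mm behind the grasp point. The pads swing forward as they close: fully open they stand 13 mm farther back than shut.
Start: joints at [1.01, 0.207, 1.542, -0, 1.393, -0.15], TCP at [229.632, 527.159, 245.282] pointing down, gripper open.
Joint ranges: [-2.73, 2.73], [-0.86, 2.22], [0.23, 2.46], [-1.11, 4.25], [0.08, 2.63], [-2.82, 2.82]. Speed limits (rad/s): [2.79, 2.79, 3.14, 3.14, 3.14, 3.14].

INTERFACE

Orientations are given as [roll, pitch, yaw] about the fixed x, y, z axes, in that order (R = Rz(yaw) Ry(pitch) Rx(roll)).
In Python, from plant import r gives the robot as it stands.
- The arm moves only by the tool apply_moves, never from a script. Its argument "commands" is a list of rows, each an object with "travel": the shift along the tool's x, y, z in m, a list of three; "rotation": the turn, a rotation vector about the tool's x, y, z in degrees, a list of three; "gripper": the closure, from 0 (fully open) to 1 (shut). A call has exactly 8 rows; each row is the pose to reach, as a shift and turn from the pose measured when the call began, along the tool's axes at that moment; what a row does not reach only later rows make up. A row lasts 1/8 s, in which the tool goes at most 62.5 mm and 10.7 degrees, less where a joint would pass 70% of its speed; a pose out of reach is approached as far as the arm can. A call with a gripper value outside its range is refused whole. The fingers move at their own pace and stop on an object; "squeeze" is the grip in N (left out, the last holds). Time passes only in rows, so rows that repeat a pose let the fingers close, or fill a call up. It gives the time, the measured TCP pose, the force and the opening at its end, in the units of the state.
- r.sense(): the state, without advancing time (a new reading comes with each control period).
- r.get_image(name): name is "scene" or "top" or "wrist"; returns a dict with "color" (384x512x3 uint8, red, green, blue), "range_z" (384x512 float32, mm along the optical axis (not along the pixel's ray), 0 where there is no reading), "fx", "fy", "cx", "cy" (pixels), "R" (3x3) and "t" (3): a world point X has camera coordinates R X + t; the wrist camera has in their place "hand_eye" (4x4, takes a point from camera to tool coordinates, whose origin is the TCP and whose axes are the tool frame's). Camera axes: x right, y down, z forward; pixel columns grow to the right and rows downward; lengths in mm; the calibration is good to about 2 mm. A picture is of the moment at which its call begins: read the wrist's pose just before it.
- r.close_job(): hands the job in, once; it reports no verdict.
The state is a dict: "clock": time; "q": joint angles; "joint_velocities": joint speeds; "effort": joint torques, N m; "position": TCP position; "tcp_rot": TCP orientation; "force": force on the tool from outside, world axes, zero at the start; "wrist_torque": the same for the moment, N m; "grip_width": opening from 0.0 (shut) to 1.0 (fully open).
Only numpy, scipy, OpenCV 4.12 (cv2) and the standard library are available. Lean on these libraries where they do the work, as an engineer would, in place of code of your own. Each camera call takes 0.05 s, during which the arm holds its last target.

## Working session

There is one attempt and no reset: what is moved stays moved. The work goes in short steps, Python scripts to look and compute and a tool call to move; the robot and the scene stay as the last step left them, time stands still between calls to the robot, and variables do not carry over. Pictures are saved under pics/ and viewed, and the job is handed in when it is done.

Besides the shell and the picture viewer there is one more tool, called after "Emit:" as name([rows], argument=value, ...), one row to a line, values as JSON. apply_moves: Moves the arm, as the interface text tells. Its arguments: {"type":"object","properties":{"commands":{"type":"array","items":{"type":"object","properties":{"travel":{"type":"array","items":{"type":"number"}},"rotation":{"type":"array","items":{"type":"number"}},"gripper":{"type":"number"}}}},"squeeze":{"type":"number"}},"required":["commands"]}

```bash
mkdir -p pics; ls; python3 - <<'E'
from plant import r
import cv2,numpy as np,pickle
s=r.sense();print({k:np.round(v,3) for k,v in s.items()})
for n in ["scene","top"]:
    d=r.get_image(n);pickle.dump(d,open(f'{n}0.pkl','wb'))
    cv2.imwrite(f'pics/{n}0.png',d['color'][:,:,::-1])
    print(n,d['fx'],d['cx'],d['cy'],np.round(d['R'],3).tolist(),np.round(d['t'],1))
E
```

```text
pics
{'clock': np.float64(0.0), 'q': array([ 1.01 ,  0.207,  1.543,  0.   ,  1.393, -0.15 ]), 'joint_velocities': array([ 0.001, -0.001, -0.   , -0.   , -0.001,  0.001]), 'effort': array([-0.0000e+00, -3.8302e+01, -2.9161e+01, -0.0000e+00,  1.0000e-02,
       -0.0000e+00]), 'position': array([229.217, 526.527, 244.104]), 'tcp_rot': array([-1.725,  1.568, -2.136]), 'force': array([ 0.299, -0.052, -0.503]), 'wrist_torque': array([0.044, 0.01 , 0.053]), 'grip_width': np.float64(0.999)}
scene 374.6754881040858 258.99109922341034 188.13886666075936 [[0.407, 0.913, 0.017], [0.729, -0.313, -0.609], [-0.551, 0.26, -0.793]] [-214.  -329.2 1473.5]
top 472.1700350086947 248.68080700642784 195.21457413926348 [[0.011, -1.0, 0.005], [-0.989, -0.011, -0.148], [0.148, -0.003, -0.989]] [ -11.5  564.1 1229.2]
```

View pics/scene0.png

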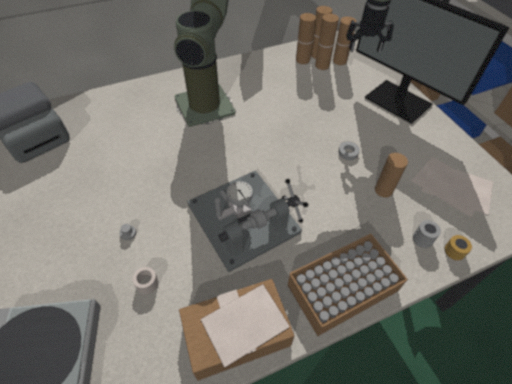

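View pics/top0.png

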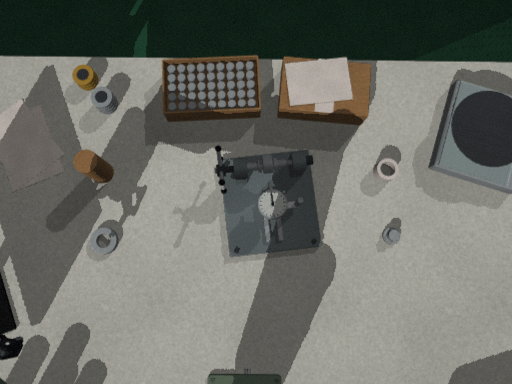

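The scene is visible: fixture near the top view's centre (270,205), star handle at (222,170), dial at (272,205), and the post near (300,201). Next I'll zoom in.

```bash
python3 - <<'E'
import cv2,pickle
d=pickle.load(open('top0.pkl','rb'));c=d['color'][135:265,200:340,::-1]
cv2.imwrite('pics/t1.png',cv2.resize(c,None,fx=4.5,fy=4.5,interpolation=cv2.INTER_CUBIC))
d=pickle.load(open('scene0.pkl','rb'));c=d['color'][165:275,180:320,::-1]
cv2.imwrite('pics/s1.png',cv2.resize(c,None,fx=5,fy=5,interpolation=cv2.INTER_CUBIC))
E
```

```text
(no output)
```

View pics/t1.png

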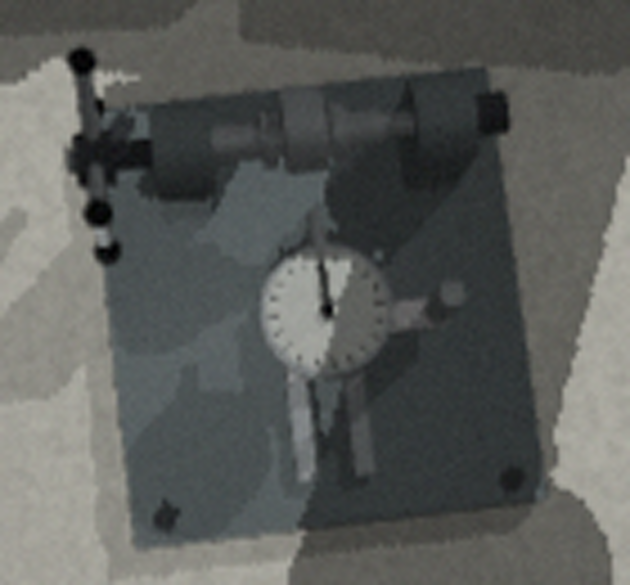

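View pics/s1.png

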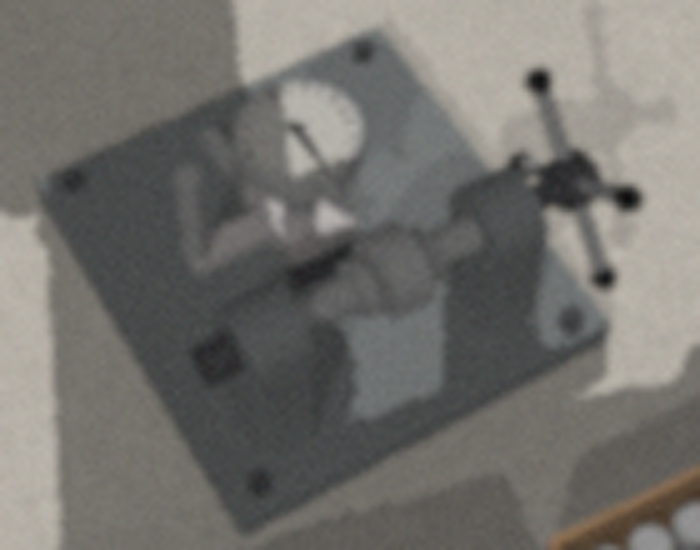

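```bash
cat > h.py <<'E'
import numpy as np,pickle
def ray(d,u,v):
    R=np.array(d['R']);t=np.array(d['t'])
    return -R.T@t, R.T@np.array([(u-d['cx'])/d['fx'],(v-d['cy'])/d['fy'],1])
def onz(d,u,v,z):
    c,k=ray(d,u,v);return c+k*(z-c[2])/k[2]
def onplane(d,u,v,p,n):
    c,k=ray(d,u,v);return c+k*(np.dot(np.array(p)-c,n)/np.dot(k,n))
def proj(d,X):
    p=np.array(d['R'])@np.array(X)+np.array(d['t']);return np.array([d['fx']*p[0]/p[2]+d['cx'],d['fy']*p[1]/p[2]+d['cy']])
E
python3 - <<'E'
from h import *
T=pickle.load(open('top0.pkl','rb'));S=pickle.load(open('scene0.pkl','rb'))
zt=lambda x,y:(200+(x+.5)/4.5-.5,135+(y+.5)/4.5-.5)
zs=lambda x,y:(180+(x+.5)/5-.5,165+(y+.5)/5-.5)
print('cams',ray(T,0,0)[0],ray(S,0,0)[0])
np.set_printoptions(precision=1,suppress=True)
for n,p in dict(c_pm=(487,67),c_mp=(136,549),c_mm=(547,497)).items(): print('T',n,onz(T,*zt(*p),22))
for n,p in dict(c_mp=(378,25),c_mm=(40,185),c_pm=(245,535),c_pp=(607,328)).items(): print('S',n,onz(S,*zs(*p),22))
print('dial T',onz(T,*zt(325,310),121),'S',onz(S,*zs(298,138),121))
print('post T',onz(T,*zt(453,292),128),'S',onz(S,*zs(187,175),128))
E
```

```text
cams [ 375.82136043   -1.33940098 1299.27190703] [1139.03065459 -290.46161755  971.41958713]
T c_pm [ 697.5 -168.1   22. ]
T c_mp [400.1  43.5  22. ]
T c_mm [ 433.7 -202.    22. ]
S c_mp [403.1  40.6  22. ]
S c_mm [ 439.7 -204.    22. ]
S c_pm [ 708.3 -172.1   22. ]
S c_pp [670.9  70.8  22. ]
dial T [531.9 -63.4 121. ] S [538.9 -69.3 121. ]
post T [ 542.  -134.3  128. ] S [ 543.3 -137.2  128. ]
```

```bash
cat >> h.py <<'E'
from scipy.spatial.transform import Rotation as Ro
def Rt(s): return Ro.from_euler('xyz',s['tcp_rot']).as_matrix()
def togo(s,p,yaw_y=None):
    """travel mm in tool axes to world p; and rotvec(deg) making tool x down and tool y at heading yaw_y"""
    R=Rt(s);tr=R.T@(np.array(p)-s['position'])
    rv=None
    if yaw_y is not None:
        y=np.array([np.cos(yaw_y),np.sin(yaw_y),0]);x=np.array([0,0,-1.]);G=np.column_stack([x,y,np.cross(x,y)])
        rv=np.degrees(Ro.from_matrix(R.T@G).as_rotvec())
    return tr,rv
def depthpt(d,u,v):
    z=d['range_z'][int(round(v)),int(round(u))];c,k=ray(d,u,v);return c+k*z
E
python3 - <<'E'
from h import *
from plant import r
np.set_printoptions(precision=2,suppress=True)
T=pickle.load(open('top0.pkl','rb'));S=pickle.load(open('scene0.pkl','rb'))
zt=lambda x,y:(200+(x+.5)/4.5-.5,135+(y+.5)/4.5-.5)
zs=lambda x,y:(180+(x+.5)/5-.5,165+(y+.5)/5-.5)
s=r.sense();print(Rt(s))
for nm,d,f,ps in (('T',T,zt,dict(dial=(310,310),post=(453,292),bed=(220,440),tail=(445,110),head=(180,150),ball1=(82,62),ball2=(97,212),ball3=(107,250),hub=(85,157))),
 ('S',S,zs,dict(dial=(310,120),post=(187,175),bed=(430,80),b1=(538,80),b2=(627,198),b3=(603,277),b4=(518,163),hub=(568,180)))):
    for k,p in ps.items(): print(nm,k,depthpt(d,*f(*p)))
E
```

```text
[[-0.    0.4   0.92]
 [-0.    0.92 -0.4 ]
 [-1.   -0.   -0.  ]]
T dial [531.69 -54.97 122.21]
T post [ 542.19 -134.51  126.31]
T bed [465.65  -5.84  20.85]
T tail [ 644.11 -129.64  134.43]
T head [619.44  18.7  134.5 ]
T ball1 [663.07  72.91 159.13]
T ball2 [578.34  62.71 164.53]
T ball3 [571.41  61.34  77.92]
T hub [616.3   72.16 127.32]
S dial [528.43 -57.67 119.17]
S post [ 541.08 -136.6   124.79]
S bed [441.23  62.01  -3.28]
S b1 [584.02  56.77 163.2 ]
S b2 [669.36  67.78 155.03]
S b3 [662.57  67.11  67.94]
S b4 [575.22  55.43  74.99]
S hub [627.9   56.77 124.45]
```

```bash
python3 - <<'E'
from h import *
from plant import r
np.set_printoptions(precision=2,suppress=True)
s=r.sense();print(togo(s,(495,-141,230),np.radians(97.7)))
E
```

```text
(array([  15.13, -505.89,  510.21]), array([-31.24,  -0.05,   0.11]))
```

Emit:
apply_moves([
  {"travel": [0,-0.03,0.03],"rotation": [-4,0,0],"gripper": 1},
  {"travel": [0,-0.07,0.07],"rotation": [-9,0,0],"gripper": 1},
  {"travel": [0,-0.11,0.11],"rotation": [-14,0,0],"gripper": 1},
  {"travel": [0,-0.15,0.15],"rotation": [-20,0,0],"gripper": 1},
  {"travel": [0,-0.19,0.19],"rotation": [-25,0,0],"gripper": 1},
  {"travel": [0,-0.23,0.23],"rotation": [-31.2,0,0],"gripper": 1},
  {"travel": [0,-0.27,0.27],"rotation": [-31.2,0,0],"gripper": 1},
  {"travel": [0,-0.31,0.31],"rotation": [-31.2,0,0],"gripper": 1},
], squeeze=40)

```text
clock: 1.1
position: [389.8, 116.9, 244.6]
tcp_rot: [-2.198, 1.569, -2.064]
force: [0.4, 0.1, 0.0]
grip_width: -0.001
```

```bash
python3 - <<'E'
from h import *
from plant import r
np.set_printoptions(precision=2,suppress=True)
s=r.sense();print(s['clock'],s['position'],togo(s,(495,-141,230),np.radians(97.7)))
E
```

```text
1.1 [389.78 116.86 244.59] (array([  14.93, -269.57,   69.87]), array([-0.03, -0.06,  0.09]))
```

Emit:
apply_moves([
  {"travel": [0,-0.04,0.01],"rotation": [0,0,0],"gripper": 1},
  {"travel": [0,-0.09,0.025],"rotation": [0,0,0],"gripper": 1},
  {"travel": [0,-0.14,0.04],"rotation": [0,0,0],"gripper": 1},
  {"travel": [0.005,-0.19,0.05],"rotation": [0,0,0],"gripper": 1},
  {"travel": [0.01,-0.23,0.06],"rotation": [0,0,0],"gripper": 1},
  {"travel": [0.015,-0.26,0.067],"rotation": [0,0,0],"gripper": 1},
  {"travel": [0.015,-0.27,0.07],"rotation": [0,0,0],"gripper": 1},
  {"travel": [0.015,-0.27,0.07],"rotation": [0,0,0],"gripper": 1},
])

```text
clock: 2.1
position: [495.0, -141.2, 229.6]
tcp_rot: [-2.866, 1.569, -2.733]
force: [0.0, 0.0, 0.5]
grip_width: -0.0
```

```bash
python3 - <<'E'
from h import *
from plant import r
import cv2
np.set_printoptions(precision=2,suppress=True)
s=r.sense();print(s['clock'],s['position'],Rt(s))
d=r.get_image('wrist');pickle.dump((s,d),open('w1.pkl','wb'));print(d['hand_eye'])
cv2.imwrite('pics/w1.png',d['color'][:,:,::-1])
E
```

```text
2.1 [ 494.96 -141.2   229.62] [[-0.   -0.13  0.99]
 [-0.    0.99  0.13]
 [-1.   -0.   -0.  ]]
[[  -0.     -0.27    0.96 -128.61]
 [   1.      0.      0.     -0.36]
 [  -0.      0.96    0.27  -68.91]
 [   0.      0.      0.      1.  ]]
```

View pics/w1.png

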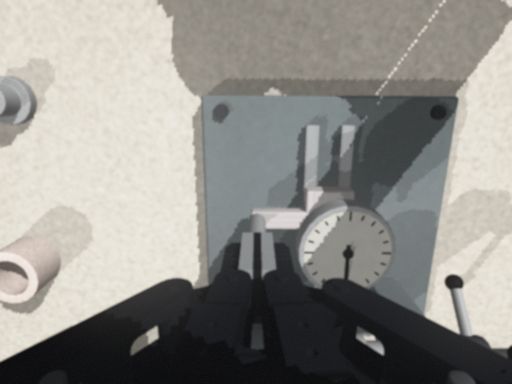

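```bash
cat >> h.py <<'E'
def wcam(s,d):
    H=np.array(d['hand_eye']);R=Rt(s);Rc=R@H[:3,:3];c=R@H[:3,3]+s['position']
    return dict(fx=d['fx'],fy=d['fy'],cx=d['cx'],cy=d['cy'],R=Rc.T,t=-Rc.T@c,range_z=d['range_z'])
E
python3 - <<'E'
from h import *
np.set_printoptions(precision=1,suppress=True)
s,d=pickle.load(open('w1.pkl','rb'));W=wcam(s,d)
print('cam',ray(W,0,0)[0])
print('post',onz(W,258,221,128),depthpt(W,258,221)); print('dial',onz(W,347,252,121),depthpt(W,335,240))
for p in ((203,97),(457,97)): print(onz(W,*p,22))
print('tip0',proj(W,s['position']+[0,0,-14]),'post proj',proj(W,(542,-135.5,128)))
E
```

```text
cam [ 426.9 -150.6  358.4]
post [ 513.5 -138.2  128. ] [ 534.8 -135.1   71.4]
dial [532.2 -66.3 121. ] [523.8 -77.3 120.6]
[ 434.4 -202.    22. ]
[401.8  40.2  22. ]
tip0 [257.5 250.4] post proj [256.5 256.7]
```

Emit:
apply_moves([
  {"travel": [0.02,0,0],"rotation": [0,0,0],"gripper": 1},
  {"travel": [0.05,0,0],"rotation": [0,0,0],"gripper": 1},
  {"travel": [0.08,0,0],"rotation": [0,0,0],"gripper": 1},
  {"travel": [0.105,0,0],"rotation": [0,0,0],"gripper": 1},
  {"travel": [0.12,0,0.003],"rotation": [0,0,0],"gripper": 1},
  {"travel": [0.126,0,0.008],"rotation": [0,0,0],"gripper": 1},
  {"travel": [0.126,0,0.014],"rotation": [0,0,0],"gripper": 1},
  {"travel": [0.126,0,0.018],"rotation": [0,0,0],"gripper": 1},
])

```text
clock: 3.15
position: [514.0, -138.6, 104.9]
tcp_rot: [-1.328, 1.569, -1.194]
force: [0.7, 0.1, -0.2]
grip_width: 0.0
```

Emit:
apply_moves([
  {"travel": [0,0,0.001],"rotation": [0,0,0],"gripper": 1},
  {"travel": [0,0,0.003],"rotation": [0,0,0],"gripper": 1},
  {"travel": [0,0,0.005],"rotation": [0,0,0],"gripper": 1},
  {"travel": [0,0,0.007],"rotation": [0,0,0],"gripper": 1},
  {"travel": [0,0,0.009],"rotation": [0,0,0],"gripper": 1},
  {"travel": [0,0,0.011],"rotation": [0,0,0],"gripper": 1},
  {"travel": [0,0,0.013],"rotation": [0,0,0],"gripper": 1},
  {"travel": [0,0,0.015],"rotation": [0,0,0],"gripper": 1},
])

```text
clock: 4.15
position: [527.5, -136.7, 104.8]
tcp_rot: [-2.667, 1.568, -2.533]
force: [-5.8, -1.6, 3.0]
grip_width: 0.001
```

Emit:
apply_moves([
  {"travel": [0,0,0.003],"rotation": [0,0,0],"gripper": 1},
  {"travel": [0,0,0.006],"rotation": [0,0,0],"gripper": 1},
  {"travel": [0,0,0.009],"rotation": [0,0,0],"gripper": 1},
  {"travel": [0,0,0.012],"rotation": [0,0,0],"gripper": 1},
  {"travel": [0,0,0.0145],"rotation": [0,0,0],"gripper": 1},
  {"travel": [0,0,0.017],"rotation": [0,0,0],"gripper": 1},
  {"travel": [0,0,0.019],"rotation": [0,0,0],"gripper": 1},
  {"travel": [0,0,0.02],"rotation": [0,0,0],"gripper": 1},
])

```text
clock: 5.15
position: [545.9, -134.4, 104.6]
tcp_rot: [-2.952, 1.564, -2.817]
force: [-6.2, -0.7, 3.9]
grip_width: -0.001
```

```bash
cat > look.py <<'E'
from h import *
from plant import r
import cv2,sys
np.set_printoptions(precision=2,suppress=True)
n=sys.argv[1]
s=r.sense();print(s['clock'],s['position'],'F',s['force'])
ims=[]
for c,(a,b,w,h) in (('scene',(165,265,190,310)),('top',(135,225,210,310))):
    d=r.get_image(c);pickle.dump(d,open(f'{n}_{c}.pkl','wb'))
    ims.append(cv2.resize(d['color'][a:b,w:h,::-1],(600,int(600*(b-a)/(h-w))) if c=='scene' else (600,540),interpolation=cv2.INTER_CUBIC))
cv2.imwrite(f'pics/{n}s.png',ims[0]);cv2.imwrite(f'pics/{n}t.png',ims[1])
E
python3 look.py a1
```

```text
5.15 [ 545.87 -134.36  104.65] F [-6.22 -0.71  3.89]
```

View pics/a1s.png

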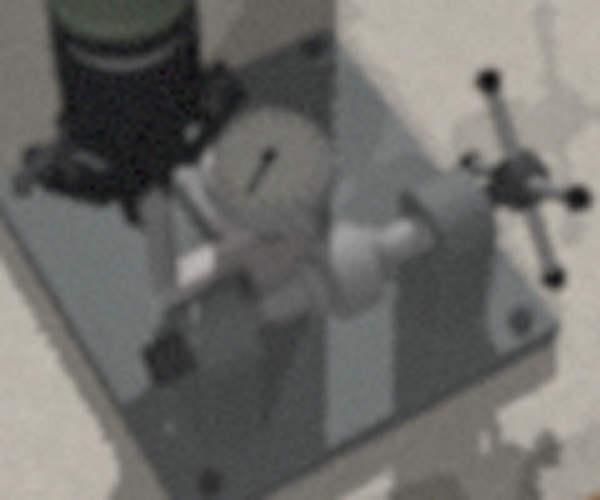

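View pics/a1t.png

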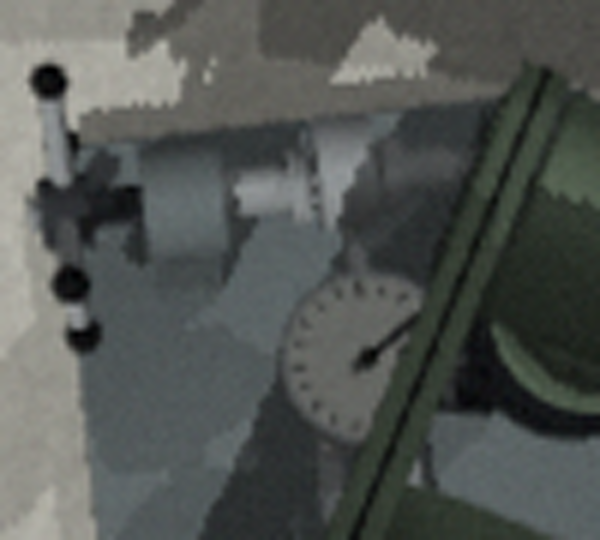

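Emit:
apply_moves([
  {"travel": [0,0,0.001],"rotation": [0,0,0],"gripper": 1},
  {"travel": [0,0,0.002],"rotation": [0,0,0],"gripper": 1},
  {"travel": [0,0,0.003],"rotation": [0,0,0],"gripper": 1},
  {"travel": [0,0,0.004],"rotation": [0,0,0],"gripper": 1},
  {"travel": [0,0,0.005],"rotation": [0,0,0],"gripper": 1},
  {"travel": [0,0,0.006],"rotation": [0,0,0],"gripper": 1},
  {"travel": [0,0,0.007],"rotation": [0,0,0],"gripper": 1},
  {"travel": [0,0,0.007],"rotation": [0,0,0],"gripper": 1},
])

```text
clock: 6.25
position: [546.7, -134.2, 104.6]
tcp_rot: [3.137, 1.549, -3.011]
force: [-21.0, -4.1, 16.8]
grip_width: -0.001
```

```bash
python3 look.py a2; python3 - <<'E'
from h import *
T=pickle.load(open('a1_top.pkl','rb'));print(onz(T,270.8-.4,194.5-.4,121))
E
```

```text
6.25 [ 546.74 -134.23  104.6 ] F [-21.02  -4.13  16.76]
[555.83989899 -59.71504749 121.        ]
```

View pics/a2t.png

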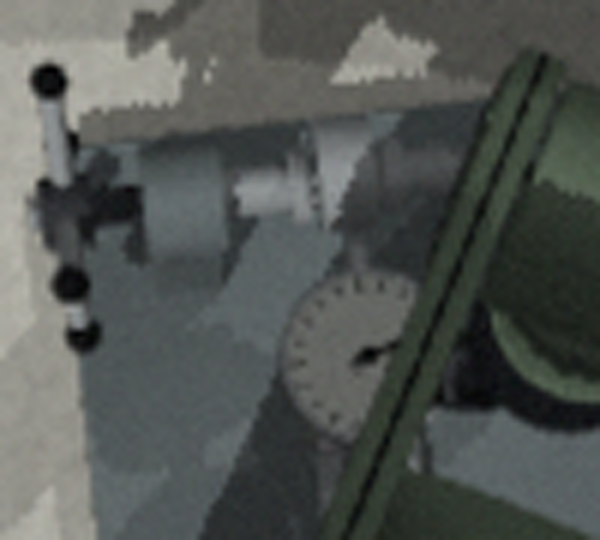

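```bash
python3 - <<'E'
from h import *
import cv2
np.set_printoptions(precision=1,suppress=True)
T=pickle.load(open('top0.pkl','rb'))
c=T['color'][150:215,240:310,::-1]
cv2.imwrite('pics/tip.png',cv2.resize(c,None,fx=8,fy=8,interpolation=cv2.INTER_CUBIC))
a=np.radians(7.7);X=np.array([np.cos(a),np.sin(a)]);Y=np.array([-X[1],X[0]]);O=np.array([576.6,-62.9])
zt=lambda x,y:(200+(x+.5)/4.5-.5,135+(y+.5)/4.5-.5)
for n,p,z in (('tip',(316,207),112),('dial',(325,310),121),('headR',(213,190),134),('headTop',(213,110),135),('tailfront',(445,190),134),('star',(80,155),115)):
    w=onz(T,*zt(*p),z)[:2]-O;print(n,w@X,w@Y)
T=pickle.load(open('a2_top.pkl','rb'))
for n,p,z in (('dial',(365,355),121),('headfront',(190,255),134),('headback',(185,150),134)):
    w=onz(T,210+p[0]/6-.4,135+p[1]/6-.4,z)[:2]-O;print(n,w@X,w@Y)
E
```

```text
tip 15.899802151255447 2.219318609651617
dial -44.32068314551447 5.466049190885201
headR 28.652633183774213 59.590817915633394
headTop 73.72556019665986 54.02245604764956
tailfront 12.81890930133874 -68.91106483812459
star 61.5415691302796 131.64220424193135
dial -19.31231391971219 5.74362585040323
headfront 29.71968835798368 73.81677009037968
headback 74.56439172796651 70.47518257038018
```

View pics/tip.png

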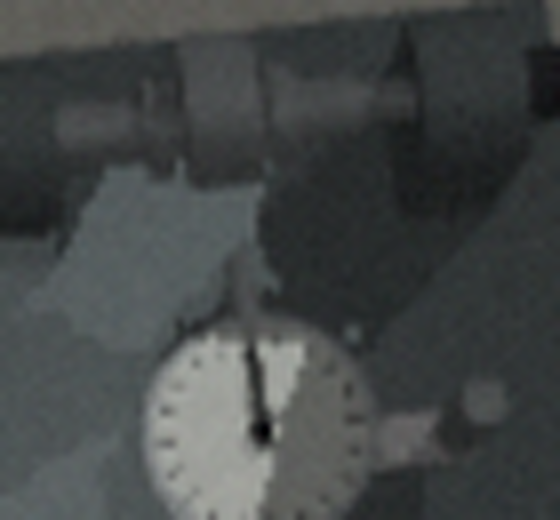

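Emit:
apply_moves([
  {"travel": [0,0,-0.002],"rotation": [0,0,0],"gripper": 1},
  {"travel": [0,0,-0.008],"rotation": [0,0,0],"gripper": 1},
  {"travel": [0,0,-0.018],"rotation": [0,0,0],"gripper": 1},
  {"travel": [-0.02,0,-0.03],"rotation": [0,0,0],"gripper": 1},
  {"travel": [-0.06,0,-0.05],"rotation": [0,0,0],"gripper": 1},
  {"travel": [-0.1,0,-0.08],"rotation": [0,0,0],"gripper": 1},
  {"travel": [-0.12,0.04,-0.1],"rotation": [0,0,0],"gripper": 1},
  {"travel": [-0.13,0.09,-0.11],"rotation": [0,0,0],"gripper": 1},
])

```text
clock: 7.35
position: [428.2, -59.5, 238.5]
tcp_rot: [-3.076, 1.553, -2.943]
force: [1.6, 0.9, 0.5]
grip_width: -0.003
```

```bash
python3 look.py a3;  python3 - <<'E'
from h import *
from plant import r
import cv2
s=r.sense()
d=r.get_image('wrist');pickle.dump((s,d),open('w3.pkl','wb'))
cv2.imwrite('pics/w3.png',d['color'][:,:,::-1])
E
```

```text
7.35 [428.2  -59.49 238.51] F [1.56 0.9  0.5 ]
```

View pics/a3t.png

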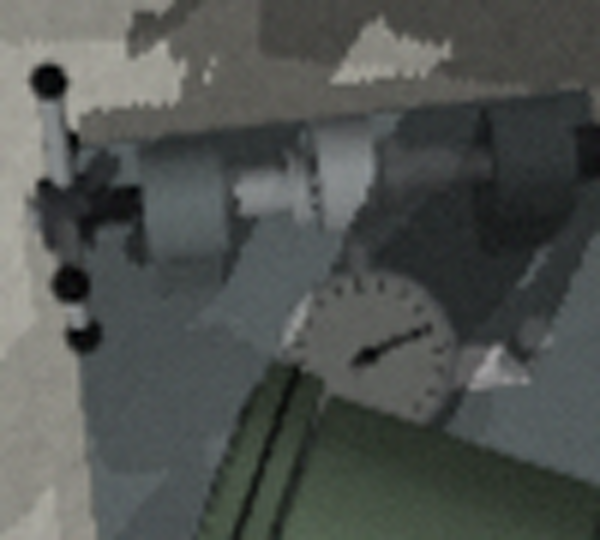

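View pics/a3s.png

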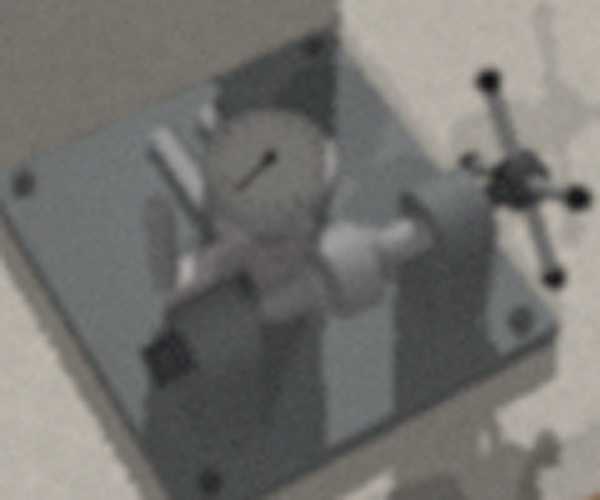

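View pics/w3.png

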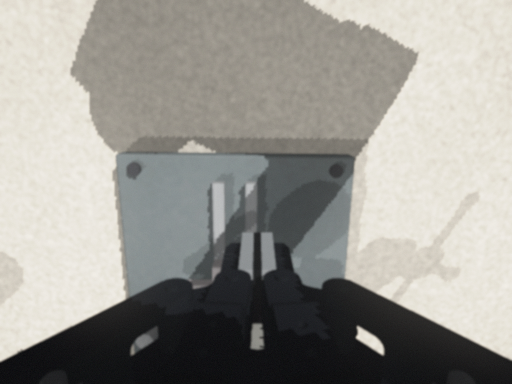

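```bash
python3 - <<'E'
from h import *
np.set_printoptions(precision=1,suppress=True)
for n in ('top0','a3_top'):
    T=pickle.load(open(n+'.pkl','rb'))
    for v in range(153,174,1):
        P=[depthpt(T,u,v) for u in (264,265,266,267,268)]
        print(v,np.median(np.array(P),0),'head',np.median([depthpt(T,u,v) for u in (236,238,240,242,244)],0), 'tail',np.median([depthpt(T,u,v) for u in (296,298,300,302)],0))
E
```

```text
153 [691.6 -52.7  -0.5] head [690.7  20.5  -0. ] tail [ 661.4 -131.6  127.9]
154 [658.7 -47.8 124.1] head [688.1  20.5  -1.7] tail [ 658.1 -131.6  130.7]
155 [654.1 -47.6 132.5] head [684.8  20.4   0.3] tail [ 655.5 -131.4  130.8]
156 [651.3 -47.6 133.5] head [681.4  20.3   2.6] tail [ 652.3 -131.   132.9]
157 [647.5 -47.4 138.3] head [674.3  20.   20.7] tail [ 648.9 -130.6  136.6]
158 [645.5 -47.5 136. ] head [670.4  19.9  24.8] tail [ 646.5 -130.8  135.8]
159 [642.6 -47.5 137.8] head [644.6  18.2 125. ] tail [ 643.9 -130.8  136.2]
160 [639.8 -47.6 138.3] head [641.4  18.1 127.2] tail [ 642.1 -131.   132.3]
161 [637.  -47.4 139.2] head [638.3  18.  130. ] tail [ 639.3 -130.8  133.5]
162 [634.8 -47.5 137.6] head [635.6  18.  130.8] tail [ 636.7 -131.   134. ]
163 [632.5 -47.7 136.2] head [632.2  17.9 134.2] tail [ 634.3 -130.9  133.1]
164 [629.5 -47.5 138.3] head [629.8  17.9 132.8] tail [ 632.2 -131.4  130.5]
165 [627.4 -47.5 136.5] head [626.9  17.9 135.5] tail [ 629.2 -131.   132.5]
166 [624.9 -47.5 136.4] head [624.6  17.8 133.7] tail [ 627.8 -131.6  127.2]
167 [622.1 -47.6 137.5
[... 1433 characters left out ...]
 130.9]
165 [627.4 -47.6 136.3] head [627.3  17.9 133.6] tail [ 630.  -131.4  128.9]
166 [624.4 -47.6 138.1] head [624.4  17.8 135.5] tail [ 627.  -131.2  130.5]
167 [622.4 -47.6 135.6] head [621.8  17.7 134.5] tail [ 625.5 -132.   125.9]
168 [620.2 -47.7 134. ] head [619.5  17.7 133.9] tail [ 623.1 -131.9  124.7]
169 [618.1 -47.8 131.5] head [616.9  17.7 133.6] tail [ 621.3 -132.   121. ]
170 [616.4 -48.1 127.6] head [614.8  17.7 131.5] tail [ 620.7 -133.3  111.2]
171 [614.  -48.2 126.9] head [612.7  17.7 129.7] tail [ 619.3 -134.1  105.4]
172 [611.9 -48.2 124.3] head [609.8  17.6 130.8] tail [ 619.9 -135.7   89.4]
173 [610.8 -48.5 116.5] head [608.1  17.7 126.9] tail [ 619.8 -137.1   76.8]
```

The needle at (358,360)→(430,327) in the a3 top crop reads about 3.6 mm. The disc top stands about 139 mm high, so its centre points up and forward, about 55° before the low point. So I push the top of the star forward: 55° to low, then another 180° to high.

```bash
python3 - <<'E'
from h import *
from plant import r
np.set_printoptions(precision=2,suppress=True)
s=r.sense();print(s['clock'],togo(s,(545,54,238),np.radians(97.7)))
S=pickle.load(open('a3_scene.pkl','rb'))
a=np.radians(7.7);n=np.array([-np.sin(a),np.cos(a),0])
for p in ((488,80),(577,198),(555,277),(470,160),(518,180)):
    w=onplane(S,190+p[0]/5-.4,165+p[1]/5-.4,(619.5,64,111),n)-[619.5,64,111];print(w, w[:2]@[np.cos(a),np.sin(a)],np.degrees(np.arctan2(w[2],w[0])))
E
```

```text
7.5 (array([ -2.98,  94.89, 131.33]), array([ 0.24, -1.09,  0.05]))
[-38.68  -5.23  47.54] -39.03175017737668 129.12985685160726
[46.57  6.3  38.31] 46.99022276473722 39.44257141486351
[ 41.59   5.62 -46.73] 41.97093292824554 -48.330548456368795
[-46.2   -6.25 -36.66] -46.621106688959465 -141.56444073954543
[-1.88 -0.25 -3.57] -1.893572057405508 -117.73569558997771
```

Emit:
apply_moves([
  {"travel": [0,0.02,0.03],"rotation": [0,-1.1,0],"gripper": 1},
  {"travel": [0,0.05,0.065],"rotation": [0,-1.1,0],"gripper": 1},
  {"travel": [0,0.075,0.1],"rotation": [0,-1.1,0],"gripper": 1},
  {"travel": [0,0.095,0.128],"rotation": [0,-1.1,0],"gripper": 1},
  {"travel": [0.02,0.095,0.131],"rotation": [0,-1.1,0],"gripper": 1},
  {"travel": [0.05,0.095,0.131],"rotation": [0,-1.1,0],"gripper": 1},
  {"travel": [0.075,0.095,0.131],"rotation": [0,-1.1,0],"gripper": 1},
  {"travel": [0.08,0.095,0.131],"rotation": [0,-1.1,0],"gripper": 1},
])

```text
clock: 8.5
position: [541.6, 53.1, 152.1]
tcp_rot: [3.14, 1.566, -3.006]
force: [0.2, 0.2, -0.1]
grip_width: 0.001
```

```bash
python3 - <<'E'
from h import *
from plant import r
import cv2
np.set_printoptions(precision=2,suppress=True)
s=r.sense();print(s['clock'],s['position'],Rt(s))
d=r.get_image('wrist');pickle.dump((s,d),open('w4.pkl','wb'))
W=wcam(s,d);print(proj(W,(619.5,64,111)))
cv2.imwrite('pics/w4.png',d['color'][:,:,::-1])
E
```

```text
8.5 [541.64  53.07 152.06] [[-0.01 -0.14  0.99]
 [-0.    0.99  0.14]
 [-1.    0.   -0.01]]
[257.48 350.23]
```

View pics/w4.png

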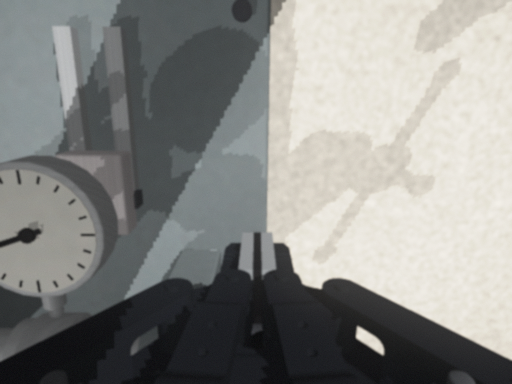

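Emit:
apply_moves([
  {"travel": [-0.002,0,0.008],"rotation": [0,0,0],"gripper": 1},
  {"travel": [-0.003,0,0.016],"rotation": [0,0,0],"gripper": 1},
  {"travel": [-0.003,0,0.021],"rotation": [0,0,0],"gripper": 1},
  {"travel": [-0.003,0,0.026],"rotation": [0,0,0],"gripper": 1},
  {"travel": [-0.003,0,0.031],"rotation": [0,0,0],"gripper": 1},
  {"travel": [-0.003,0,0.036],"rotation": [0,0,0],"gripper": 1},
  {"travel": [-0.003,0,0.041],"rotation": [0,0,0],"gripper": 1},
  {"travel": [-0.003,0,0.046],"rotation": [0,0,0],"gripper": 1},
])

```text
clock: 9.55
position: [588.2, 59.6, 156.0]
tcp_rot: [-3.03, 1.568, -2.892]
force: [-2.0, 0.4, 2.6]
grip_width: 0.001
```

```bash
python3 look.py b1
```

```text
9.55 [588.23  59.55 156.03] F [-2.03  0.38  2.59]
```

View pics/b1s.png

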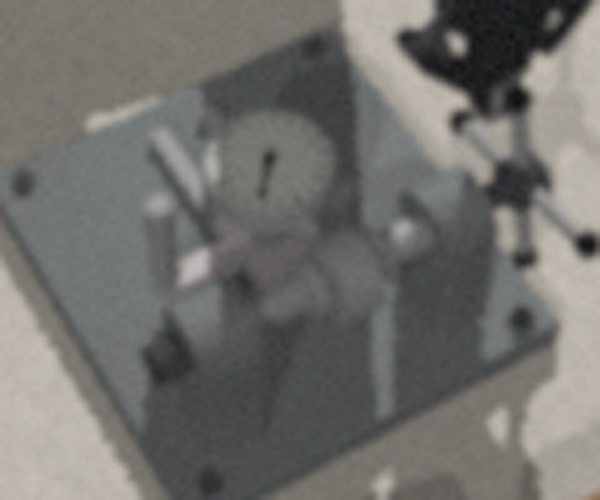

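View pics/b1t.png

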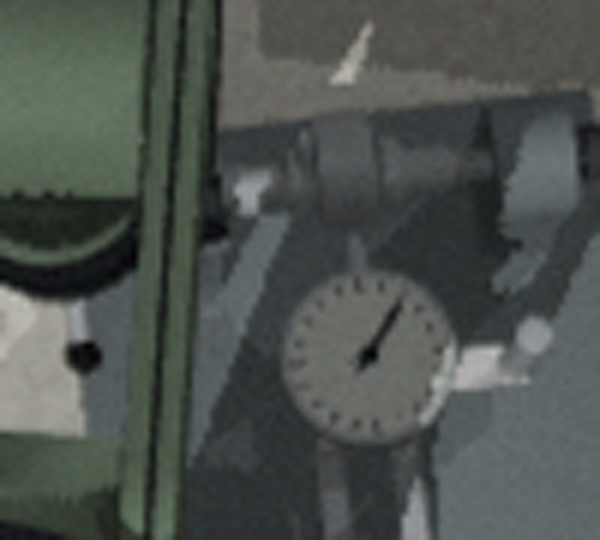

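Emit:
apply_moves([
  {"travel": [0,0,0.005],"rotation": [0,0,0],"gripper": 1},
  {"travel": [0,0,0.01],"rotation": [0,0,0],"gripper": 1},
  {"travel": [0,0,0.015],"rotation": [0,0,0],"gripper": 1},
  {"travel": [0,0,0.02],"rotation": [0,0,0],"gripper": 1},
  {"travel": [0,0,0.024],"rotation": [0,0,0],"gripper": 1},
  {"travel": [0,0,0.028],"rotation": [0,0,0],"gripper": 1},
  {"travel": [0,0,0.032],"rotation": [0,0,0],"gripper": 1},
  {"travel": [0,0,0.036],"rotation": [0,0,0],"gripper": 1},
])

```text
clock: 10.65
position: [623.9, 64.4, 155.0]
tcp_rot: [-3.078, 1.567, -2.94]
force: [-4.7, -1.3, 0.3]
grip_width: -0.003
```

```bash
python3 look.py b2
```

```text
10.65 [623.91  64.39 154.97] F [-4.71 -1.25  0.27]
```

View pics/b2s.png

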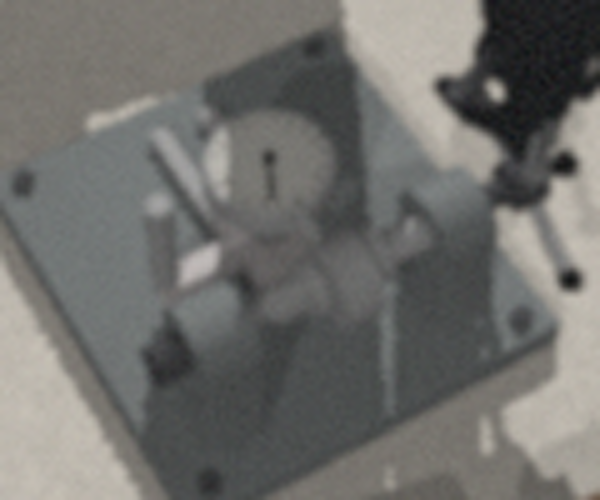

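View pics/b2t.png

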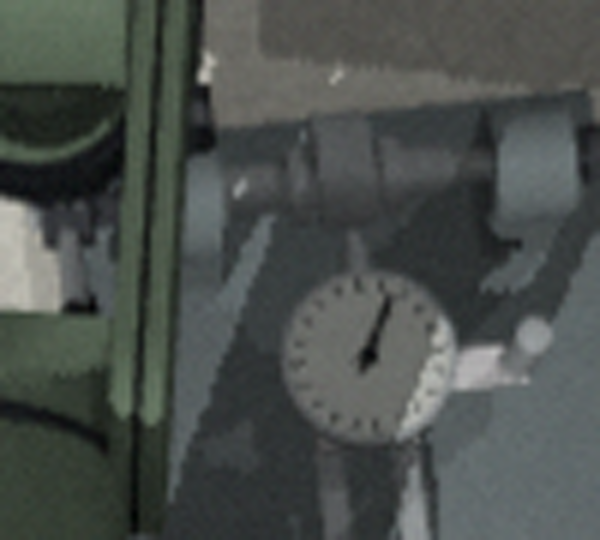

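Emit:
apply_moves([
  {"travel": [0,0,0.003],"rotation": [0,0,0],"gripper": 1},
  {"travel": [0,0,0.006],"rotation": [0,0,0],"gripper": 1},
  {"travel": [0,0,0.006],"rotation": [0,0,0],"gripper": 1},
  {"travel": [-0.02,0,0.002],"rotation": [0,0,0],"gripper": 1},
  {"travel": [-0.045,0,0],"rotation": [0,0,0],"gripper": 1},
  {"travel": [-0.045,0,-0.03],"rotation": [0,0,0],"gripper": 1},
  {"travel": [-0.045,0,-0.065],"rotation": [0,0,0],"gripper": 1},
  {"travel": [-0.045,0,-0.083],"rotation": [0,0,0],"gripper": 1},
])

```text
clock: 11.75
position: [543.0, 53.2, 203.2]
tcp_rot: [-0.216, 1.567, -0.078]
force: [-0.7, -0.4, 0.3]
grip_width: 0.001
```

```bash
python3 look.py b3
```

```text
11.75 [543.02  53.21 203.18] F [-0.68 -0.36  0.31]
```

View pics/b3s.png

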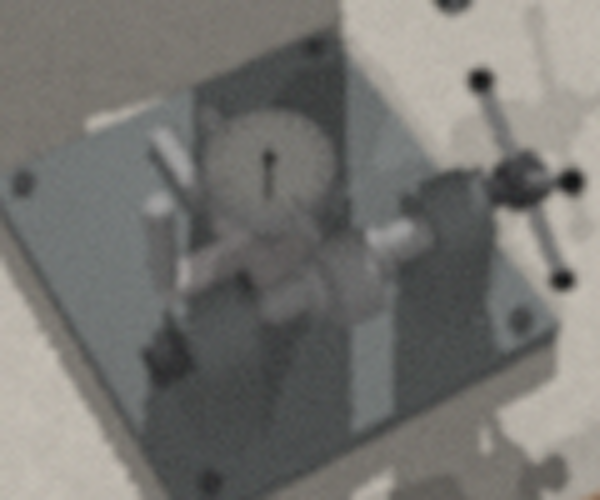

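View pics/b3t.png

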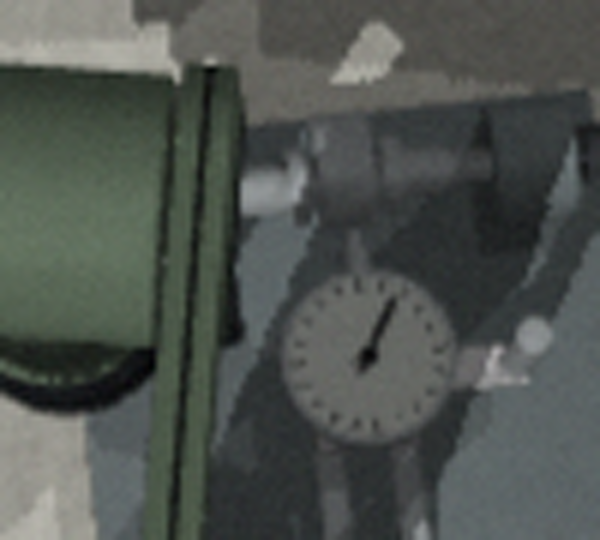

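```bash
cat > ang.py <<'E'
from h import *
import sys
S=pickle.load(open(sys.argv[1]+'_scene.pkl','rb'))
a=np.radians(7.7);n=np.array([-np.sin(a),np.cos(a),0])
for q in sys.argv[2:]:
    p=[float(k) for k in q.split(',')]
    w=onplane(S,190+p[0]/5-.4,165+p[1]/5-.4,(619.5,64,111),n)-[620,64,111.5];x=w[:2]@[np.cos(a),np.sin(a)]
    print(q,np.round([x,w[2],np.degrees(np.arctan2(w[2],x))],1))
E
python3 ang.py b3 480,80 572,180 562,280
```

```text
480,80 [-46.5  39.6 139.6]
572,180 [40.2 46.9 49.4]
562,280 [ 47.5 -42.4 -41.8]
```

Emit:
apply_moves([
  {"travel": [0.02,0,0],"rotation": [0,0,0],"gripper": 1},
  {"travel": [0.042,0,0],"rotation": [0,0,0],"gripper": 1},
  {"travel": [0.05,0,0.003],"rotation": [0,0,0],"gripper": 1},
  {"travel": [0.05,0,0.009],"rotation": [0,0,0],"gripper": 1},
  {"travel": [0.047,0,0.014],"rotation": [0,0,0],"gripper": 1},
  {"travel": [0.043,0,0.019],"rotation": [0,0,0],"gripper": 1},
  {"travel": [0.039,0,0.024],"rotation": [0,0,0],"gripper": 1},
  {"travel": [0.035,0,0.03],"rotation": [0,0,0],"gripper": 1},
])

```text
clock: 12.85
position: [571.7, 57.4, 169.6]
tcp_rot: [-2.0, 1.57, -1.862]
force: [-6.5, -0.9, 5.1]
grip_width: 0.001
```

```bash
python3 look.py b4
```

```text
12.85 [571.7   57.39 169.6 ] F [-6.46 -0.86  5.09]
```

View pics/b4s.png

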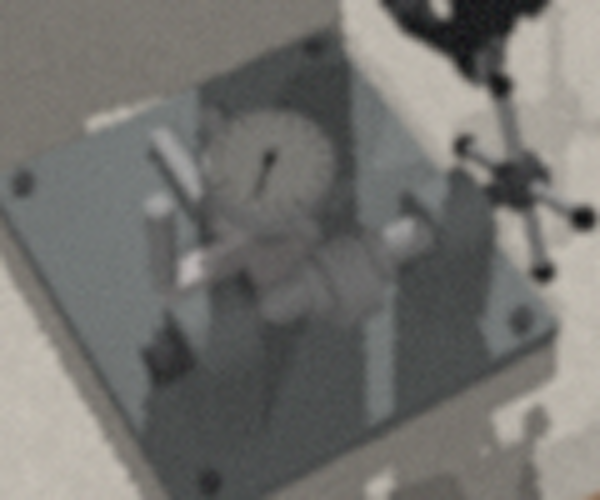

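Emit:
apply_moves([
  {"travel": [-0.003,0,0.006],"rotation": [0,0,0],"gripper": 1},
  {"travel": [-0.004,0,0.012],"rotation": [0,0,0],"gripper": 1},
  {"travel": [-0.004,0,0.018],"rotation": [0,0,0],"gripper": 1},
  {"travel": [-0.003,0,0.024],"rotation": [0,0,0],"gripper": 1},
  {"travel": [0,0,0.03],"rotation": [0,0,0],"gripper": 1},
  {"travel": [0.004,0,0.036],"rotation": [0,0,0],"gripper": 1},
  {"travel": [0.008,0,0.042],"rotation": [0,0,0],"gripper": 1},
  {"travel": [0.011,0,0.048],"rotation": [0,0,0],"gripper": 1},
])

```text
clock: 13.95
position: [621.7, 64.2, 159.6]
tcp_rot: [-0.213, 1.566, -0.075]
force: [-3.4, -0.1, 3.7]
grip_width: -0.003
```

Emit:
apply_moves([
  {"travel": [0.001,0,0.004],"rotation": [0,0,0],"gripper": 1},
  {"travel": [0.002,0,0.008],"rotation": [0,0,0],"gripper": 1},
  {"travel": [0.002,0,0.011],"rotation": [0,0,0],"gripper": 1},
  {"travel": [-0.015,0,0.006],"rotation": [0,0,0],"gripper": 1},
  {"travel": [-0.045,0,0.004],"rotation": [0,0,0],"gripper": 1},
  {"travel": [-0.047,0,-0.03],"rotation": [0,0,0],"gripper": 1},
  {"travel": [-0.047,0,-0.07],"rotation": [0,0,0],"gripper": 1},
  {"travel": [-0.047,0,-0.082],"rotation": [0,0,0],"gripper": 1},
])

```text
clock: 14.95
position: [539.8, 52.9, 207.8]
tcp_rot: [-0.158, 1.562, -0.021]
force: [0.5, -0.3, 0.1]
grip_width: -0.002
```

```bash
python3 look.py b5
```

```text
14.95 [539.84  52.94 207.82] F [ 0.47 -0.3   0.13]
```

View pics/b5s.png

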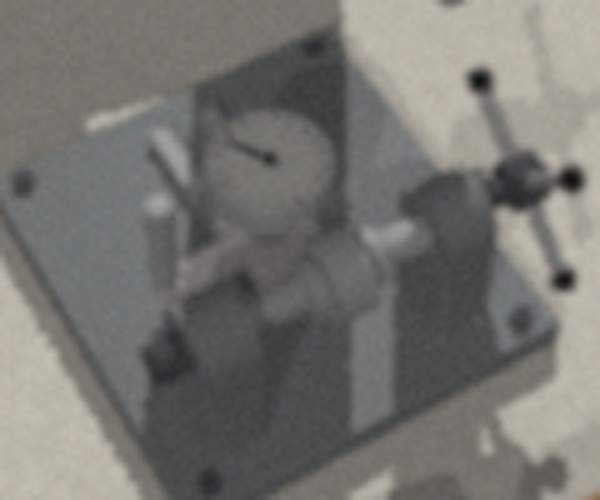

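View pics/b5t.png

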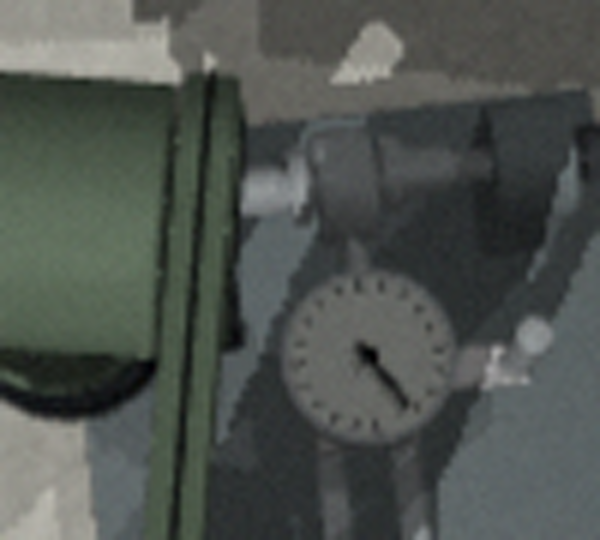

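Emit:
apply_moves([
  {"travel": [0.02,0,0.002],"rotation": [0,0,0],"gripper": 1},
  {"travel": [0.045,0,0.003],"rotation": [0,0,0],"gripper": 1},
  {"travel": [0.054,0,0.006],"rotation": [0,0,0],"gripper": 1},
  {"travel": [0.055,0,0.012],"rotation": [0,0,0],"gripper": 1},
  {"travel": [0.052,0,0.017],"rotation": [0,0,0],"gripper": 1},
  {"travel": [0.048,0,0.022],"rotation": [0,0,0],"gripper": 1},
  {"travel": [0.044,0,0.027],"rotation": [0,0,0],"gripper": 1},
  {"travel": [0.04,0,0.033],"rotation": [0,0,0],"gripper": 1},
])

```text
clock: 16.05
position: [572.3, 57.4, 169.6]
tcp_rot: [-0.33, 1.567, -0.192]
force: [-8.6, -0.9, 6.8]
grip_width: -0.001
```

Emit:
apply_moves([
  {"travel": [-0.003,0,0.006],"rotation": [0,0,0],"gripper": 1},
  {"travel": [-0.004,0,0.012],"rotation": [0,0,0],"gripper": 1},
  {"travel": [-0.004,0,0.018],"rotation": [0,0,0],"gripper": 1},
  {"travel": [-0.003,0,0.024],"rotation": [0,0,0],"gripper": 1},
  {"travel": [0,0,0.03],"rotation": [0,0,0],"gripper": 1},
  {"travel": [0.004,0,0.036],"rotation": [0,0,0],"gripper": 1},
  {"travel": [0.008,0,0.041],"rotation": [0,0,0],"gripper": 1},
  {"travel": [0.01,0,0.044],"rotation": [0,0,0],"gripper": 1},
])

```text
clock: 17.05
position: [616.2, 63.6, 159.6]
tcp_rot: [-0.311, 1.567, -0.173]
force: [-4.2, -0.5, 5.3]
grip_width: 0.0
```

```bash
python3 look.py b6
```

```text
17.05 [616.2   63.6  159.57] F [-4.18 -0.54  5.28]
```

View pics/b6s.png

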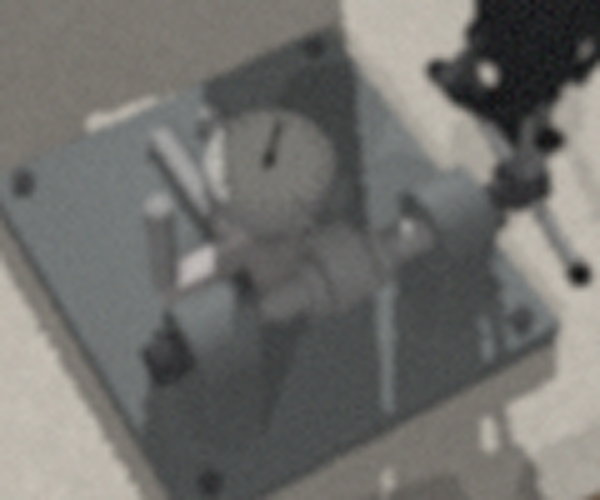

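View pics/b6t.png

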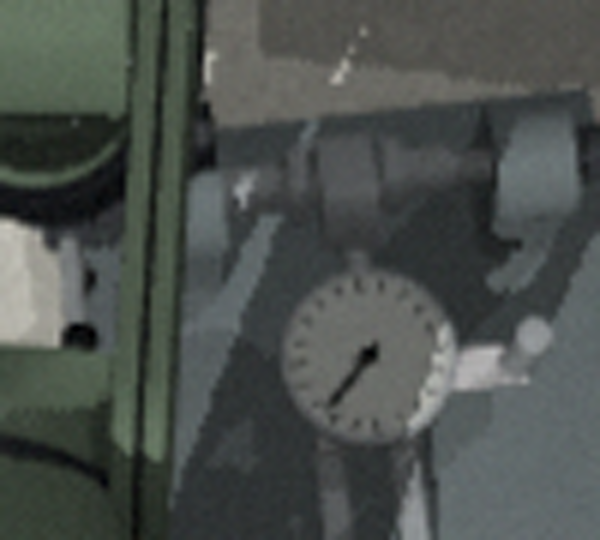

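```bash
python3 ang.py b6 580,272 548,137
```

```text
580,272 [ 60.  -17.3 -16.1]
548,137 [16.2 57.7 74.4]
```

Emit:
apply_moves([
  {"travel": [0,0,0.002],"rotation": [0,0,0],"gripper": 1},
  {"travel": [0,0,0.004],"rotation": [0,0,0],"gripper": 1},
  {"travel": [0,0,0.006],"rotation": [0,0,0],"gripper": 1},
  {"travel": [0,0,0.008],"rotation": [0,0,0],"gripper": 1},
  {"travel": [0,0,0.0095],"rotation": [0,0,0],"gripper": 1},
  {"travel": [0,0,0.0095],"rotation": [0,0,0],"gripper": 1},
  {"travel": [0,0,0.0095],"rotation": [0,0,0],"gripper": 1},
  {"travel": [0,0,0.0095],"rotation": [0,0,0],"gripper": 1},
])

```text
clock: 18.15
position: [625.8, 64.8, 159.4]
tcp_rot: [-0.303, 1.566, -0.165]
force: [-4.4, -1.4, -0.8]
grip_width: 0.002
```

```bash
python3 look.py b7
```

```text
18.15 [625.83  64.76 159.43] F [-4.38 -1.42 -0.83]
```

View pics/b7t.png

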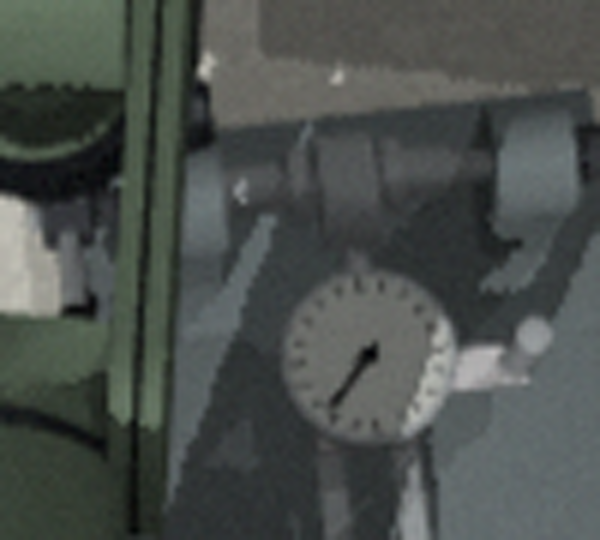

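View pics/b7s.png

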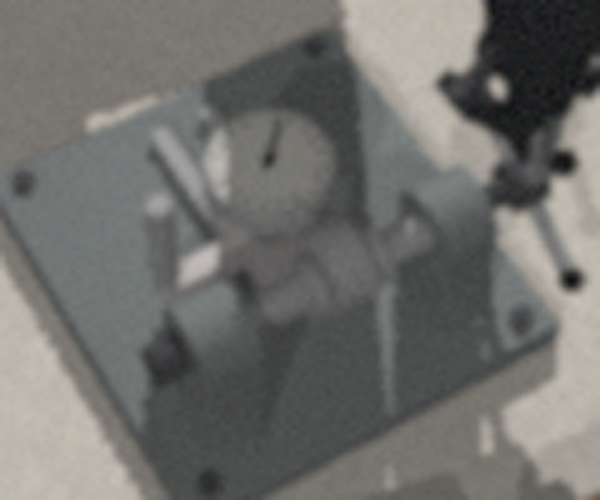

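```bash
python3 ang.py b7 572,280 564,162; cat > needle.py <<'E'
from h import *
import cv2,sys
for n in sys.argv[1:]:
    T=pickle.load(open(n+'.pkl','rb'));g=cv2.cvtColor(T['color'],cv2.COLOR_RGB2GRAY).astype(float)
    c0=(272,205) if n=='top0' else (270.8,193.8)
    yy,xx=np.mgrid[0:384,0:512];m=np.hypot(xx-c0[0],yy-c0[1])<10
    bg=np.median(g[m]);w=np.clip(bg-30-g,0,None)*m
    pts=np.array([onz(T,u,v,121)[:2] for v,u in zip(*np.where(w>0))]);ww=w[w>0]
    mu=(pts*ww[:,None]).sum(0)/ww.sum();C=((pts-mu)*ww[:,None]).T@(pts-mu)
    e=np.linalg.eigh(C)[1][:,1]; pr=(pts-mu)@e
    if (ww*pr**3).sum()<0:e=-e
    a=np.degrees(np.arctan2(e[1],e[0])); cw=(7.7-a)%360
    print(n,len(ww),mu,'cw deg',round(cw,1),'mm',round(np.radians(cw)/.35,2))
E
python3 needle.py top0 a3_top b1_top b2_top b3_top b4_top b5_top b6_top b7_top
```

```text
572,280 [ 55.2 -32.  -30.1]
564,162 [31.7 53.2 59.2]
top0 139 [529.71460316 -71.94810443] cw deg 169.7 mm 8.46
a3_top 41 [551.95128701 -61.06116964] cw deg 228.0 mm 11.37
b1_top 24 [562.453267   -64.50884287] cw deg 37.6 mm 1.87
b2_top 24 [562.84197748 -63.27107824] cw deg 27.3 mm 1.36
b3_top 25 [563.36646287 -63.93340483] cw deg 30.6 mm 1.53
b4_top 28 [561.75125902 -65.3631593 ] cw deg 47.7 mm 2.38
b5_top 27 [551.78634976 -64.92986536] cw deg 149.3 mm 7.45
b6_top 24 [551.30961593 -57.10103007] cw deg 224.2 mm 11.18
b7_top 24 [551.19888489 -57.2011989 ] cw deg 223.0 mm 11.12
```

Emit:
apply_moves([
  {"travel": [0,0,-0.003],"rotation": [0,0,0],"gripper": 1},
  {"travel": [-0.015,0,-0.006],"rotation": [0,0,0],"gripper": 1},
  {"travel": [-0.045,0,-0.008],"rotation": [0,0,0],"gripper": 1},
  {"travel": [-0.08,0,-0.02],"rotation": [0,0,0],"gripper": 1},
  {"travel": [-0.09,0.03,-0.05],"rotation": [0,0,0],"gripper": 1},
  {"travel": [-0.09,0.06,-0.09],"rotation": [0,0,0],"gripper": 1},
  {"travel": [-0.09,0.1,-0.13],"rotation": [0,0,0],"gripper": 1},
  {"travel": [-0.09,0.14,-0.15],"rotation": [0,0,0],"gripper": 1},
])

```text
clock: 19.25
position: [457.0, 184.0, 250.9]
tcp_rot: [-0.043, 1.561, 0.095]
force: [0.2, 0.6, 0.2]
grip_width: -0.0
```

Emit:
apply_moves([
  {"travel": [0,0,0],"rotation": [0,0,0],"gripper": 1},
  {"travel": [0,0,0],"rotation": [0,0,0],"gripper": 1},
  {"travel": [0,0,0],"rotation": [0,0,0],"gripper": 1},
  {"travel": [0,0,0],"rotation": [0,0,0],"gripper": 1},
  {"travel": [0,0,0],"rotation": [0,0,0],"gripper": 1},
  {"travel": [0,0,0],"rotation": [0,0,0],"gripper": 1},
  {"travel": [0,0,0],"rotation": [0,0,0],"gripper": 1},
  {"travel": [0,0,0],"rotation": [0,0,0],"gripper": 1},
])

```text
clock: 20.25
position: [457.0, 184.0, 250.8]
tcp_rot: [-0.046, 1.561, 0.092]
force: [0.7, 0.4, -0.3]
grip_width: -0.003
```

```bash
python3 look.py b8; python3 needle.py b8_top; python3 - <<'E'
from h import *
import cv2
T=pickle.load(open('b8_top.pkl','rb'));cv2.imwrite('pics/b8full.png',T['color'][:,:,::-1])
E
```

```text
20.25 [456.98 184.   250.84] F [ 0.68  0.38 -0.34]
b8_top 25 [551.36590942 -57.33038451] cw deg 222.8 mm 11.11
```

View pics/b8t.png

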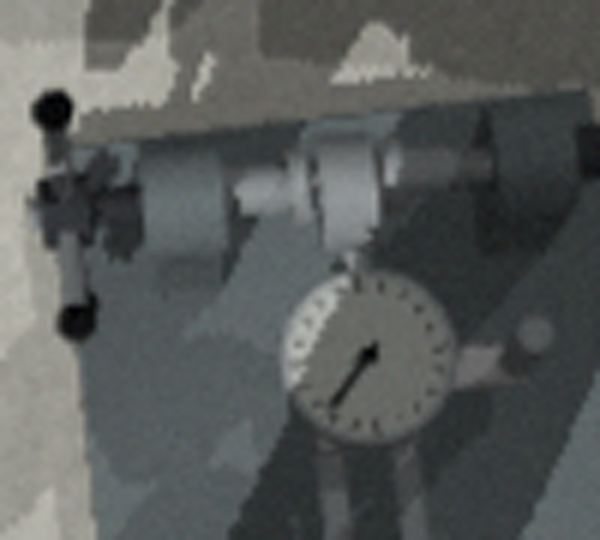

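View pics/b8s.png

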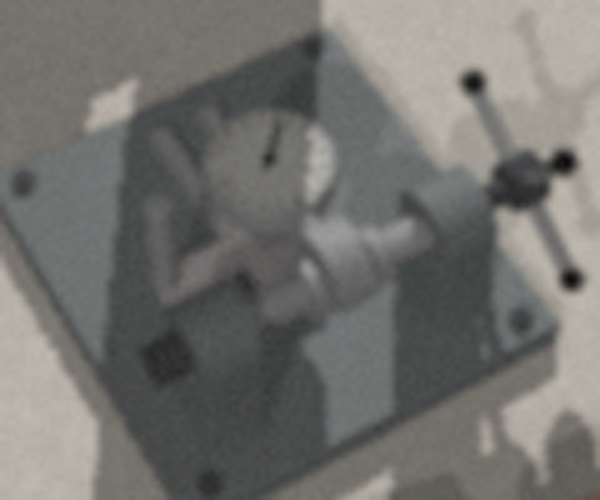

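View pics/b8full.png

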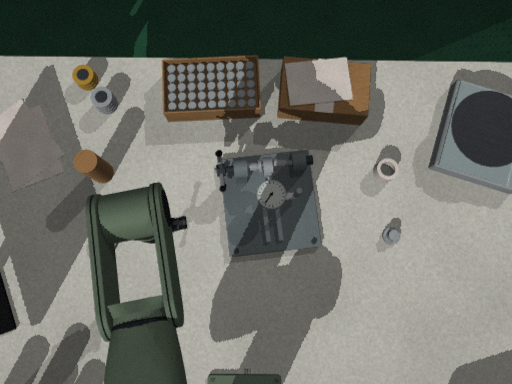

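```bash
python3 - <<'E'
from plant import r
print(r.close_job())
E
```

```text
the job is handed in; nothing more can be done
None
```

The gauge is home, the shaft has gone through its low point and now rests at its high point. I handed the job in at about 20 s on the robot's clock; it returned no verdict.

- **Gauge:** I pushed it by its post until it stopped. The measured force there was about 27 N in total against the 35 N limit, 21 N of it backwards and 17 N upwards.
- **Low point:** I turned the star with three forward pushes from above. The needle fell to 1.36 mm and was rising again, at 1.53 mm, when the first push ended. Wrist forces at the stops between moves stayed under about 11 N; I had no readings during the moves.
- **High point:** The last reading was 11.1 mm, unchanged after I moved the arm clear and waited 1 s. It hardly changed over the last 15° of turning, so the shaft should be within about 15° of its peak.
- **Clear of everything:** The arm stands away from the fixture with wrist force near zero.

**Checks that were imperfect:**
- The readings span 1.36–11.1 mm rather than 1.5–11.5 mm. That fits the gauge being home, within roughly 0.2–0.4 mm of needle-reading error.
- My automatic needle measurement was wrong on two early pictures (the first view and the one just after homing), so I read the post-homing one by eye.
- In the final top view the roll, tape and bush are where they stood. The arm hid the bearing, but no move came near it.

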